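# Clear the shaker off the jar and unscrew its tight lid

### The arm

A 6-joint arm with a two-finger parallel gripper is mounted at the origin on a cart in front of the work surface, level with it; the furniture and walls round the work are solid. World frame = base frame: x ahead of the robot, y to its left, z up, the work surface at z = 0. Lengths are in mm, angles in rad, forces in N, time in s.
With the tool pointing down it reaches from about 350 to 975 mm from the base axis. Payload 7.1 kg.
Tool frame: the origin (TCP) lies at the very end of the fingers, on their centre line; the grasp point (between the pads) lies 19 mm behind it; z points along the fingers, y is the line along which they close (so a half turn about z gives the same grasp; the last joint's range is limited). The gripper opens to 88 mm and grips with 3 to 60 N. Pads are 20 mm wide; open, the fingers measure 115 mm over their backs; the gripper's body (75 mm by 178 mm) begins 61 mm behind the grasp point.
Start: joints at [-1.17, 0.423, 1.63, -0, 1.089, -0.019], TCP at [254.751, -570.707, 222.675] pointing down, gripper open.
Joint ranges: [-3, 3], [-0.9, 2.11], [0.09, 2.58], [-1.31, 4.45], [0.11, 2.69], [-2.54, 2.54]. Speed limits (rad/s): [2.39, 2.39, 3.01, 3.14, 3.14, 3.14].

### API

Orientations are given as a rotation vector (axis times angle).
In Python, from workcell import * gives the robot as it stands.
- The arm moves only by the tool step_arm, never from a script. Its argument "deltas" is a list of rows, each a list of 3 entries, a list of its own where there are three numbers: the shift along the tool's x, y, z in units of 300 mm (1.0 is 300 mm), then the turn, a rotation vector about the tool's x, y, z in units of 1.5 rad (1.0 is 1.5 rad), then the gripper command: -1 is shut, 1 is fully open, values between are in proportion. In form: [[[dx, dy, dz], [rx, ry, rz], gripper], ...]. A call has 1 to 20 rows; each row is the pose to reach, as a shift and turn from the pose commanded when the call began, along the tool's axes at that moment; what a row does not reach only later rows make up. A row lasts 1/12 s, in which the tool goes at most 41.7 mm and 7.16 degrees, less where a joint would pass 70% of its speed; a pose out of reach is approached as far as the arm can. A call with a number of a shift or a turn outside -1 to 1 is refused whole. A call with a gripper value outside its range is refused whole. The fingers move at their own pace and stop on an object; the grip force is fixed at half the most. Time passes only in rows, so rows that repeat a pose let the fingers close. It gives the time, the measured TCP pose, the force, the opening and the grip force at its end, in the units of the state.
- get_obs(): the state, without advancing time (a new reading comes with each control period).
- get_image(name): name is "scene" or "side" or "wrist"; returns a dict with "pixels" (480x640x3 uint8, red, green, blue), "fx", "fy", "cx", "cy" (pixels), "T" (4x4, takes a point from camera to world coordinates). Camera axes: x right, y down, z forward; pixel columns grow to the right and rows downward; lengths in mm; the calibration is good to about 2 mm. A picture is of the moment at which its call begins. There is no depth.
- close_job(): hands the job in; it is judged then, once.
The state is a dict: "t": time; "qpos": joint angles; "qvel": joint speeds; "joint_torque": joint torques, N m; "ee_pos": TCP position; "orientation": TCP orientation; "ft_force": force on the tool from outside, world axes, zero at the start; "moment": the same for the moment, N m; "width": finger opening in mm; "grasp_force": force on a finger pad.
Only numpy, scipy, OpenCV 4.12 (cv2) and the standard library are available. Lean on these libraries where they do the work, as an engineer would, in place of code of your own. Each camera call takes 0.05 s, during which the arm holds its last target. There are 200 camera calls.

### The job

The jar with the red screw lid is braced in its wooden block, and the salt shaker was left standing on the lid. Stand the shaker upright on the bare worktop beside the block, about a hand's width or more from the jar, and let go of it. Then unscrew the tight lid counter-clockwise, stop turning once its threads let go, lift it straight up while the jar stays seated in the block, and finish while still holding the lid level, about two centimetres above the jar's mouth; do not topple the shaker and leave the things around alone.

Things in the scene. Friction and masses are not known exactly. Their poses are not given: they have to be found in the camera images.
- brace: light wooden bracing block, 104x104x36 mm, screwed to the worktop, with a square pocket 63 mm wide and 26 mm deep (pocket floor 10 mm above the worktop) that keeps the jar from turning. Origin: centre of its underside, z up, x and y along its sides.
- jar: loose square amber glass jar (0.5 kg) standing in the block's pocket, 1.5 mm play all round. Body 60x60 mm, 72 mm tall; then a round neck up to the mouth, whose rim is 108 mm above the origin. Origin: centre of its underside; z up, x and y along its sides. Shoulder 49 mm below the lid's top: fingers may reach 40 mm below the lid's top at any yaw.
- lid: red plastic screw lid, ribbed side, 62 mm across, 26 mm tall (grip the upper 11 mm, which is truly round), 0.08 kg. Origin: centre of its lower edge, 95 mm above the jar's origin when closed; z up; x parallel to the jar's x where the dots line up. Tight: about 0.5 N m, rise 1 mm. A sprung seal pushes it up (22 N), lifting it 3 mm when the threads let go; pulled before that, it takes the jar along.
- shaker: salt shaker with a grey domed cap, 44 mm across and 90 mm tall, standing on the middle of the lid. Origin: centre of its underside, z up.
- honey_jar: bystander: jar with a black lid, 62 mm across, 99 mm tall, standing on the worktop. Origin: centre of its underside.
- tin_tomato: bystander: tin with a cream and brown wrapper, 74 mm across, 109 mm tall, standing on the worktop. Origin: centre of its underside.
- lemon: bystander: yellow lemon, 77x51x52 mm, lying on the worktop. Origin: centre of its underside.
- jar_mark (a point): white dot on the jar's shoulder, at its +x+y corner (24.5, 24.5, 72 mm from the jar's origin). Three lug threads on the neck let the lid off when the lid's white dot points to this one, within 20 degrees either way; 24 degrees past it the lid meets a stop.
- lid_mark (a point): white dot on the lid's flat top, 25 mm from its centre, between its x and y axes. At the start it stands 58 to 76 degrees clockwise (from above) of the jar's dot; turn the lid counter-clockwise by that much.
Not all that is in view belongs to the job. What is meant by the lid is not orange or pink, and is the larger of those in its own colour.

How it is judged:
By the outcome, as a careful person would: the job done as asked, in the order asked, and still so for the second after the job is handed in, while the arm keeps its last pose, push and grip.
It also fails if it takes over 51 s, if anything falls off the work surface, if the arm or the gripper's body presses on something with over 40 N, if the wrist force passes 120 N, or if a joint passes its speed limit or range.

## Working session

There is one attempt and no reset: what is moved stays moved. The work goes in short steps, Python scripts to look and compute and a tool call to move; the robot and the scene stay as the last step left them, time stands still between calls to the robot, and variables do not carry over. Pictures are saved under pics/ and viewed, at most 10 in all, crops included, and the job is handed in when it is done.

Besides the shell and the picture viewer there is one more tool, called as a command line: name --argument value ..., lists and objects as JSON in quotes. step_arm: Moves the arm, as the interface text tells. Its arguments: {"type":"object","properties":{"deltas":{"type":"array","items":{"type":"array"}}},"required":["deltas"]}

```bash
mkdir -p pics
cat > h.py <<'E'
from workcell import *
import numpy as np, cv2
def snap(n,f):
    im=get_image(n); cv2.imwrite(f'pics/{f}.png',cv2.cvtColor(im['pixels'],cv2.COLOR_RGB2BGR))
    np.savez(f'pics/{f}.npz',**im); return im
def ray(im,u,v):
    T=np.array(im['T']); d=T[:3,:3]@np.array([(u-im['cx'])/im['fx'],(v-im['cy'])/im['fy'],1.]); return T[:3,3],d
def onz(im,u,v,z):
    o,d=ray(im,u,v); return o+d*(z-o[2])/d[2]
def proj(im,p):
    T=np.array(im['T']); c=T[:3,:3].T@(np.array(p)-T[:3,3]); return [im['fx']*c[0]/c[2]+im['cx'],im['fy']*c[1]/c[2]+im['cy']]
E
python3 - <<'E'
from h import *
o=get_obs(); print({k:np.round(v,3) for k,v in o.items()})
for n in ['scene','side']:
    im=snap(n,n); print(n,np.round(im['T'],2).tolist(),im['fx'],im['cx'],im['cy'])
a,b=[cv2.imread(f'pics/{n}.png') for n in('scene','side')]
E
```

```text
{'t': np.float64(0.0), 'qpos': array([-1.17 ,  0.424,  1.631,  0.   ,  1.089, -0.019]), 'qvel': array([-0.001, -0.   , -0.001, -0.001,  0.   , -0.   ]), 'joint_torque': array([-0.0000e+00, -5.4463e+01, -2.7367e+01,  6.4000e-02,  2.3000e-02,
       -0.0000e+00]), 'ee_pos': array([ 254.537, -570.206,  221.89 ]), 'orientation': array([-3.071, -0.654,  0.   ]), 'ft_force': array([ 0.141,  0.03 , -0.613]), 'moment': array([-0.004,  0.042, -0.02 ]), 'grasp_force': np.float64(0.0), 'width': np.float64(87.654)}
scene [[-0.75, -0.45, 0.49, -15.01], [-0.66, 0.49, -0.57, 863.37], [0.02, -0.75, -0.66, 922.05], [0.0, 0.0, 0.0, 1.0]] 618.1058726533832 321.4042006654322 246.0083579702378
side [[0.97, -0.16, 0.19, 341.69], [-0.25, -0.64, 0.73, -642.21], [0.01, -0.75, -0.66, 822.73], [0.0, 0.0, 0.0, 1.0]] 555.828238604724 319.0060981223854 245.98017354404962
```

View pics/scene.png

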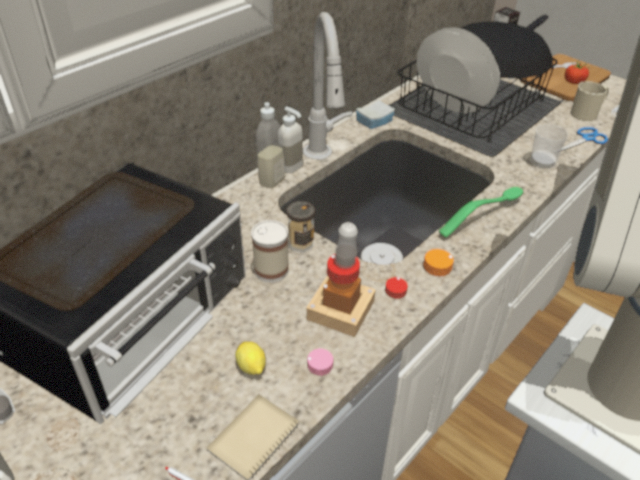

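View pics/side.png

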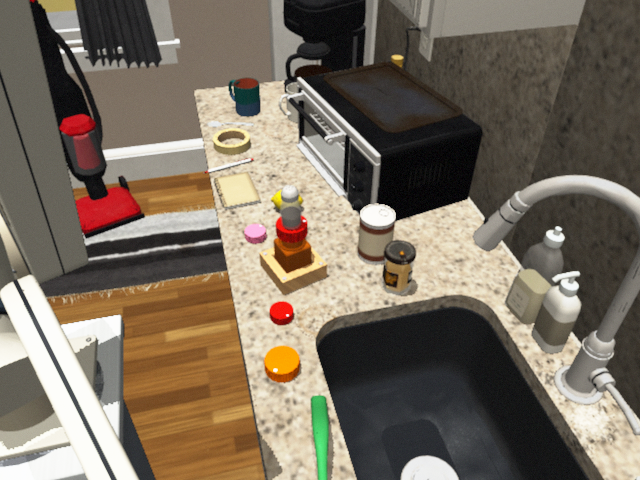

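The scene view shows these candidates for the lid:
- red lid on the amber jar, under the grey shaker: scene (343,268), side (291,230)
- small loose red lid: scene (397,287), side (282,313)
- orange lid: scene (438,262)
- pink lid: scene (320,360)

I choose the red lid on the jar, since it is the larger red one. I'll check it in a close crop.

Run:
```python
from h import *
S={n:dict(np.load(f'pics/{n}.npz')) for n in('scene','side')}
for n,im in S.items():
    hsv=cv2.cvtColor(im['pixels'],cv2.COLOR_RGB2HSV)
    m=(((hsv[...,0]<5)|(hsv[...,0]>174))&(hsv[...,1]>190)&(hsv[...,2]>120)).astype(np.uint8)
    k,l,st,c=cv2.connectedComponentsWithStats(m)
    for i in range(1,k):
        if st[i,4]>60: print(n,st[i],c[i].round(1))
def tri(a,b):
    o1,d1=ray(S['scene'],*a);o2,d2=ray(S['side'],*b)
    x=np.linalg.lstsq(np.c_[d1,-d2],o2-o1,rcond=None)[0]; p,q=o1+d1*x[0],o2+d2*x[1]
    return ((p+q)/2).round(1),np.linalg.norm(p-q).round(1)
print('shaker cap',tri((348,230),(290,193)))
sc=S['scene']
for nm,p,z in [('small red',(397,287),15),('orange',(438,262),15),('pink',(320,360),15),('lemon',(251,358),26),('tin',(270,250),55),('honey',(301,225),50),('brace F',(350,329),0),('edge1',(400,350),0),('edge2',(290,470),0),('sink corner',(400,270),0),('pad',(255,400),0)]:
    print(nm,onz(sc,*p,z).round(0))
a=cv2.imread('pics/scene.png')[215:340,295:420]; b=cv2.imread('pics/side.png')[180:305,230:355]
cv2.imwrite('pics/crop.png',np.hstack([cv2.resize(x,(400,400),interpolation=cv2.INTER_CUBIC) for x in(a,b)]))
```

```text
side [ 59 114  36  22 538] [ 76.5 124.2]
side [  76  187   64   44 1698] [106.  208.1]
side [276 218  31  25 342] [289.8 231.2]
side [270 302  23  23 397] [280.9 312.2]
shaker cap (array([501.5, 189. , 207.8]), np.float64(0.1))
small red [450.  79.  15.]
orange [430. -42.  15.]
pink [443. 326.  15.]
lemon [533. 413.  26.]
tin [691. 205.  55.]
honey [703.  97.  50.]
brace F [458. 221.   0.]
edge1 [354. 197.   0.]
edge2 [341. 513.   0.]
sink corner [484.  20.   0.]
pad [477. 459.   0.]
```

View pics/crop.png

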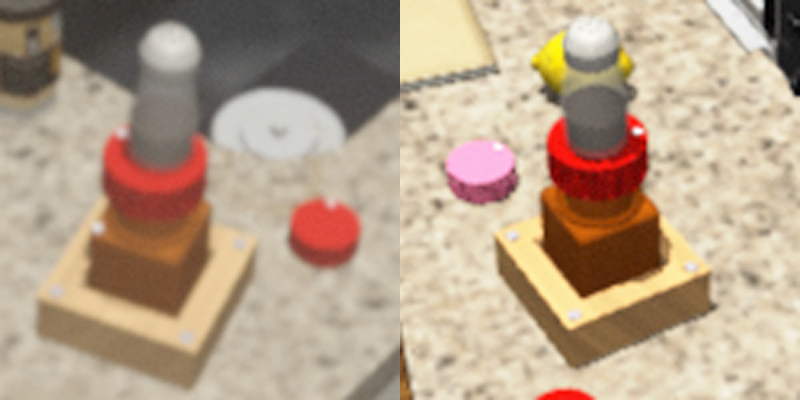

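The close crops confirm the large red lid sits on the amber jar in the block. The lid dot is at scene (333,256), side (304,221). The jar dot is at scene (326,286), and the brace screws are visible at its corners.

Run:
```python
from h import *
sc=dict(np.load('pics/scene.npz'));sd=dict(np.load('pics/side.npz'))
f1=lambda x,y:(295+x/3.2-.5,215+y/3.2-.5); f2=lambda x,y:(230+(x-400)/3.2-.5,180+y/3.2-.5)
for nm,im,f,S,L,J in [('scene',sc,f1,[(55,291),(186,337),(238,243)],(122,132),(98,228)),('side',sd,f2,[(513,236),(574,315),(690,268)],(638,131),None)]:
    P=[onz(im,*f(*s),36)[:2] for s in S]; print(nm,'screws',np.round(P,1).tolist())
    for i,j in((0,1),(1,2),(0,2)): print(np.linalg.norm(P[i]-P[j]).round(1),((P[i]+P[j])/2).round(1),np.degrees(np.arctan2(*(P[i]-P[j])[::-1])).round(1))
    print('lid dot',onz(im,*f(*L),131).round(1), 'jar dot', J and onz(im,*f(*J),82).round(1))
for p in [(105,413),(245,270),(240,205),(180,340)]: print('oven',onz(sc,*p,0).round(0))
for p in [(350,125),(385,205),(400,215)]: print('side oven',p,onz(sd,*p,0).round(0))
print('cap apex z221',onz(sc,*f1(170,25),221).round(1),onz(sd,*f2(592,20),221).round(1))
for p in [(570,310),(600,320),(580,330)]: print(p,np.round(proj(sc,(*p,0))),np.round(proj(sd,(*p,0))))
```

```text
scene screws [[532.5, 250.2], [450.0, 225.2], [475.4, 142.9]]
86.2 [491.2 237.7] 16.8
86.1 [462.7 184. ] 107.1
121.5 [503.9 196.5] 62.0
lid dot [530.2 194.5 131. ] jar dot [519.4 226.9  82. ]
side screws [[450.0, 224.0], [474.1, 142.2], [555.4, 166.4]]
85.3 [462.1 183.1] 106.4
84.8 [514.7 154.3] -163.4
120.1 [502.7 195.2] 151.3
lid dot [529.  196.3 131. ] jar dot None
oven [648. 649.   0.]
oven [730. 245.   0.]
oven [904.  98.   0.]
oven [680. 461.   0.]
side oven (350, 125) [800. 762.   0.]
side oven (385, 205) [770. 366.   0.]
side oven (400, 215) [792. 320.   0.]
cap apex z221 [506.  185.5 221. ] [502.  193.8 221. ]
(570, 310) [277. 325.] [311. 232.]
(600, 320) [262. 320.] [322. 227.]
(580, 330) [266. 328.] [313. 226.]
```

```bash
cat >> h.py <<'E'
from scipy.spatial.transform import Rotation as Ro
def delta(t,yaw):  # target xyz mm, yaw deg of tool y axis (tool down)
    o=get_obs(); R=Ro.from_rotvec(o['orientation'])
    y=np.radians(yaw); Y=np.array([np.cos(y),np.sin(y),0]);Z=np.array([0,0,-1.]);X=np.cross(Y,Z)
    G=Ro.from_matrix(np.c_[X,Y,Z])
    print('shift',(R.inv().apply(np.array(t)-o['ee_pos'])/300).round(3),'turn',((R.inv()*G).as_rotvec()/1.5).round(3))
def st():
    o=get_obs(); M=Ro.from_rotvec(o['orientation']).as_matrix()
    print('t',round(float(o['t']),2),'p',o['ee_pos'].round(1),'yawY',np.degrees(np.arctan2(M[1,1],M[0,1])).round(1),'tilt',np.degrees(np.arccos(-M[2,2])).round(2),'q6',o['qpos'][5].round(2),'F',o['ft_force'].round(1),'M',o['moment'].round(2),'w',o['width'].round(1),'g',o['grasp_force'].round(1))
E
python3 - <<'E'
from h import *
st(); delta((378,-188,300),-22)
sc=dict(np.load('pics/scene.npz'));sd=dict(np.load('pics/side.npz'))
o1,d1=ray(sc,208,266);o2,d2=ray(sd,340,133)
x=np.linalg.lstsq(np.c_[d1,-d2],o2-o1,rcond=None)[0];print('handle',o1+d1*x[0],o2+d2*x[1])
E
```

```text
Traceback (most recent call last):
  File "h.py", line 20, in st
    print('t',round(float(o['t']),2),'p',o['ee_pos'].round(1),'yawY',np.degrees(np.arctan2(M[1,1],M[0,1])).round(1),'tilt',np.degrees(np.arccos(-M[2,2])).round(2),'q6',o['qpos'][5].round(2),'F',o['ft_force'].round(1),'M',o['moment'].round(2),'w',o['width'].round(1),'g',o['grasp_force'].round(1))
                                                                                                                                                                                                                                                      ^^^^^^^^^^^^^^^^
AttributeError: 'float' object has no attribute 'round'
```

```bash
sed -i "s/o\['width'\].round(1)/round(float(o['width']),1)/;s/o\['grasp_force'\].round(1)/round(float(o['grasp_force']),1)/;s/o\['qpos'\]\[5\].round(2)/round(float(o['qpos'][5]),2)/" h.py
python3 - <<'E'
from h import *
st(); delta((378,-188,300),-22)
sc=dict(np.load('pics/scene.npz'));sd=dict(np.load('pics/side.npz'))
o1,d1=ray(sc,208,266);o2,d2=ray(sd,340,133)
x=np.linalg.lstsq(np.c_[d1,-d2],o2-o1,rcond=None)[0];print('handle',o1+d1*x[0],o2+d2*x[1])
E
```

```text
t 0.1 p [ 254.6 -570.3  222. ] yawY -65.9 tilt 0.08 q6 -0.02 F [-0.3  0.4 -1.6] M [ 0.05 -0.05  0.04] w 88.1 g 0.0
shift [ 0.895 -0.996 -0.259] turn [-0.001 -0.    -0.511]
handle [641.00395702 400.64559864 177.5231972 ] [660.59502108 403.86385268 192.78505547]
```

step_arm --deltas '[[[0.9,-1.0,-0.27],[0,0,-0.51],1],[[0.9,-1.0,-0.27],[0,0,-0.51],1],[[0.9,-1.0,-0.27],[0,0,-0.51],1],[[0.9,-1.0,-0.27],[0,0,-0.51],1],[[0.9,-1.0,-0.27],[0,0,-0.51],1],[[0.9,-1.0,-0.27],[0,0,-0.51],1],[[0.9,-1.0,-0.27],[0,0,-0.51],1],[[0.9,-1.0,-0.27],[0,0,-0.51],1],[[0.9,-1.0,-0.27],[0,0,-0.51],1],[[0.9,-1.0,-0.27],[0,0,-0.51],1],[[0.9,-1.0,-0.27],[0,0,-0.51],1],[[0.9,-1.0,-0.27],[0,0,-0.51],1],[[0.9,-1.0,-0.27],[0,0,-0.51],1]]'

```text
t: 1.18
ee_pos: [378.9, -186.8, 303.5]
orientation: [2.605, 1.756, -0.001]
ft_force: [0.7, 0.0, -0.0]
width: 87.7
grasp_force: 0.0
```

```bash
python3 -c "
from h import *
st(); delta((503.2,194.8,290),5)"
```

```text
t 1.18 p [ 378.9 -186.8  303.5] yawY -22.1 tilt 0.02 q6 -0.1 F [ 0.7  0.  -0. ] M [-0.03 -0.05 -0.01] w 87.7 g 0.0
shift [ 1.334 -0.094  0.045] turn [-0.     0.    -0.315]
```

step_arm --deltas '[[[1.0,-0.07,0.03],[0,0,-0.31],1],[[1.0,-0.07,0.03],[0,0,-0.31],1],[[1.0,-0.07,0.03],[0,0,-0.31],1],[[1.0,-0.07,0.03],[0,0,-0.31],1],[[1.0,-0.07,0.03],[0,0,-0.31],1],[[1.0,-0.07,0.03],[0,0,-0.31],1],[[1.0,-0.07,0.03],[0,0,-0.31],1],[[1.0,-0.07,0.03],[0,0,-0.31],1],[[1.0,-0.07,0.03],[0,0,-0.31],1],[[1.0,-0.07,0.03],[0,0,-0.31],1]]'

```text
t: 2.02
ee_pos: [472.3, 97.8, 293.8]
orientation: [-2.132, -2.307, 0.003]
ft_force: [0.2, -0.4, 0.2]
width: 87.9
grasp_force: 0.0
```

Run:
```python
from h import *
st(); delta((503.2,194.8,290),5)
im=snap('wrist','w1')
```

```text
t 2.02 p [472.3  97.8 293.8] yawY 4.5 tilt 0.12 q6 0.1 F [ 0.2 -0.4  0.2] M [ 0.02 -0.05 -0.02] w 87.9 g 0.0
shift [0.314 0.128 0.012] turn [-0.001  0.001 -0.006]
```

View pics/w1.png

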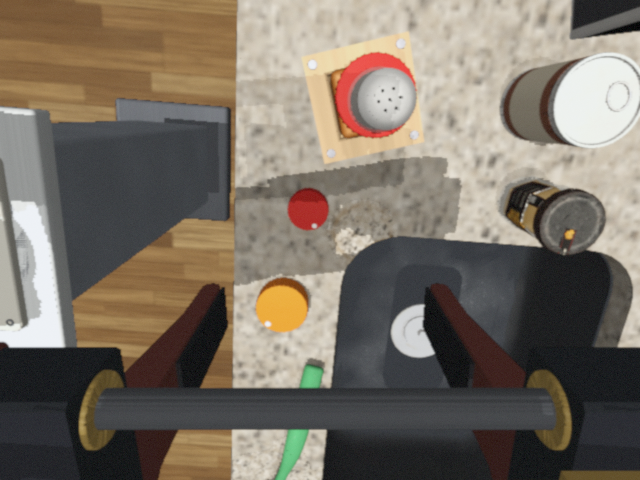

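The wrist view shows the shaker cap at (386,98) on the red lid at about (375,96), with the brace screws near (312,65), (401,43) and (331,154).

Run:
```python
from h import *
im=dict(np.load('pics/w1.npz'))
P=[onz(im,*p,36)[:2] for p in [(312,65),(401,43),(331,154)]]
print(np.round(P,1).tolist(),'brace',((P[1]+P[2])/2).round(1))
print('cap',onz(im,386,98,205).round(1),onz(im,390,97,221).round(1))
hsv=cv2.cvtColor(im['pixels'],cv2.COLOR_RGB2HSV)
m=(((hsv[...,0]<6)|(hsv[...,0]>172))&(hsv[...,1]>170)).astype(np.uint8); m[145:]=0
c=max(cv2.findContours(m,cv2.RETR_EXTERNAL,cv2.CHAIN_APPROX_NONE)[0],key=cv2.contourArea)
(u,v),r=cv2.minEnclosingCircle(c); print(u,v,r,'lid',onz(im,u,v,125).round(1),im['fx'])
```

```text
[[449.1, 225.1], [532.2, 251.0], [474.5, 142.4]] brace [503.3 196.7]
cap [500.7 192.4 205. ] [500.7 192.3 221. ]
375.7902526855469 95.19393157958984 42.46506881713867 lid [503.6 197.8 125. ] 401.49642762887055
```

step_arm --deltas '[[[0.1,0.04,0],[0,0,0],1],[[0.2,0.08,0],[0,0,0],1],[[0.31,0.12,0],[0,0,0],1],[[0.31,0.12,0],[0,0,0],1],[[0.31,0.12,0],[0,0,0],1]]'

```text
t: 2.48
ee_pos: [501.3, 193.6, 294.4]
orientation: [2.132, 2.307, -0.001]
ft_force: [0.2, 0.2, -0.4]
width: 87.9
grasp_force: 0.0
```

step_arm --deltas '[[[0,0,0.12],[0,0,0],1],[[0,0,0.24],[0,0,0],1],[[0,0,0.34],[0,0,0],1],[[0,0,0.42],[0,0,0],1],[[0,0,0.465],[0,0,0],1],[[0,0,0.465],[0,0,0],1],[[0,0,0.465],[0,0,0],-1],[[0,0,0.465],[0,0,0],-1],[[0,0,0.465],[0,0,0],-1],[[0,0,0.465],[0,0,0],-1],[[0,0,0.465],[0,0,0],-1],[[0,0,0.465],[0,0,0],-1],[[0,0,0.465],[0,0,0],-1],[[0,0,0.465],[0,0,0],-1],[[0,0,0.465],[0,0,0],-1],[[0,0,0.465],[0,0,0],-1]]'

```text
t: 3.82
ee_pos: [501.3, 194.8, 155.4]
orientation: [2.132, 2.308, 0.001]
ft_force: [-0.3, -0.3, 3.4]
width: 41.7
grasp_force: 30.0
```

```bash
python3 -c "
from h import *
st(); delta((580,318,240),0)"
```

```text
t 3.82 p [501.3 194.8 155.4] yawY 4.5 tilt 0.03 q6 0.27 F [-0.3 -0.3  3.4] M [-0.04 -0.08  0.05] w 41.7 g 30.0
shift [ 0.388  0.294 -0.282] turn [ 0.    -0.     0.053]
```

step_arm --deltas '[[[0,0,-0.03],[0,0,0],-1],[[0,0,-0.08],[0,0,0],-1],[[0,0,-0.14],[0,0,0],-1],[[0.05,0.03,-0.15],[0,0,0.01],-1],[[0.12,0.09,-0.15],[0,0,0.02],-1],[[0.2,0.15,-0.15],[0,0,0.03],-1],[[0.28,0.21,-0.15],[0,0,0.04],-1],[[0.35,0.26,-0.1],[0,0,0.05],-1],[[0.39,0.29,0],[0,0,0.05],-1],[[0.39,0.29,0.1],[0,0,0.05],-1],[[0.39,0.29,0.2],[0,0,0.05],-1],[[0.39,0.29,0.29],[0,0,0.05],-1],[[0.39,0.29,0.36],[0,0,0.05],-1],[[0.39,0.29,0.38],[0,0,0.05],-1],[[0.39,0.29,0.38],[0,0,0.05],-1]]'

```text
t: 5.07
ee_pos: [577.2, 317.5, 39.4]
orientation: [-2.216, -2.225, 0.006]
ft_force: [-0.2, 0.3, -0.8]
width: 41.8
grasp_force: 30.0
```

```bash
python3 -c "
from h import *
st(); delta((580,318,25),0); im=snap('side','s2')"
```

```text
t 5.07 p [577.2 317.5  39.4] yawY 0.2 tilt 0.24 q6 0.48 F [-0.2  0.3 -0.8] M [-0.04 -0.06 -0.02] w 41.8 g 30.0
shift [0.002 0.01  0.048] turn [-0.002  0.001  0.003]
```

View pics/s2.png

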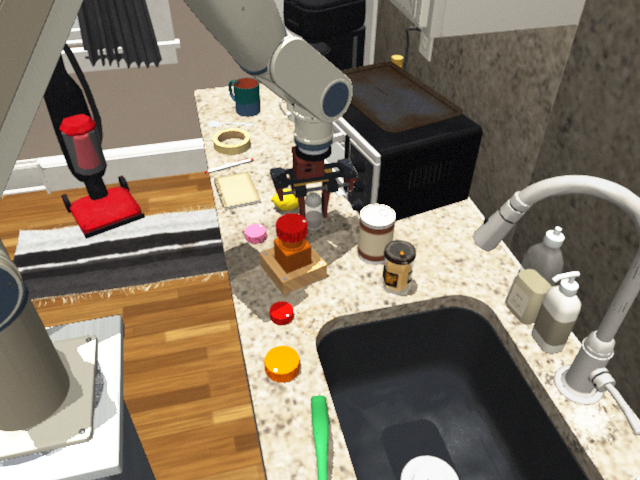

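The side view shows the shaker upright in the fingers at (312,208), behind the jar, clear of the lemon and the oven. Next I lower it slowly until it touches the worktop.

step_arm --deltas '[[[0,0,0.015],[0,0,0],-1],[[0,0,0.03],[0,0,0],-1],[[0,0,0.04],[0,0,0],-1],[[0,0,0.044],[0,0,0],-1],[[0,0,0.048],[0,0,0],-1],[[0,0,0.048],[0,0,0],-1]]'

```text
t: 5.62
ee_pos: [578.6, 318.2, 26.9]
orientation: [2.217, 2.226, 0.0]
ft_force: [0.1, -0.8, 0.1]
width: 41.7
grasp_force: 30.0
```

step_arm --deltas '[[[0,0,0.003],[0,0,0],-1],[[0,0,0.006],[0,0,0],-1],[[0,0,0.009],[0,0,0],-1],[[0,0,0.009],[0,0,0],-1]]'

```text
t: 5.95
ee_pos: [578.5, 318.1, 23.9]
orientation: [-2.217, -2.226, 0.0]
ft_force: [-0.3, 0.1, -1.3]
width: 41.7
grasp_force: 30.0
```

step_arm --deltas '[[[0,0,0.003],[0,0,0],-1],[[0,0,0.006],[0,0,0],-1],[[0,0,0.006],[0,0,0],-1]]'

```text
t: 6.2
ee_pos: [578.6, 318.3, 23.6]
orientation: [-2.217, -2.226, -0.0]
ft_force: [-3.8, -0.9, 10.2]
width: 41.5
grasp_force: 30.0
```

step_arm --deltas '[[[0,0,-0.002],[0,0,0],-0.3],[[0,0,-0.002],[0,0,0],0.2],[[0,0,-0.002],[0,0,0],0.6],[[0,0,-0.002],[0,0,0],0.8],[[0,0,-0.002],[0,0,0],0.8],[[0,0,-0.002],[0,0,0],0.8],[[0,0,-0.06],[0,0,0],0.8],[[0,0,-0.16],[0,0,0],0.8],[[0,0,-0.28],[0,0,0],0.8],[[0,0,-0.4],[0,0,0],0.9],[[0,0,-0.52],[0,0,0],1],[[0,0,-0.6],[0,0,0],1],[[0,0,-0.6],[0,0,0],1]]'

```text
t: 7.28
ee_pos: [581.6, 319.8, 208.7]
orientation: [2.215, 2.224, 0.015]
ft_force: [0.3, 1.6, 0.6]
width: 88.2
grasp_force: 0.0
```

Run:
```python
from h import *
st(); delta((503.4,196.3,200),-10)
im=snap('wrist','w2')
```

```text
t 7.28 p [581.6 319.8 208.7] yawY 0.2 tilt 0.58 q6 0.48 F [0.3 1.6 0.6] M [-0.05 -0.11 -0.03] w 88.2 g 0.0
shift [-0.411 -0.262  0.025] turn [ 0.006 -0.004  0.119]
```

View pics/w2.png

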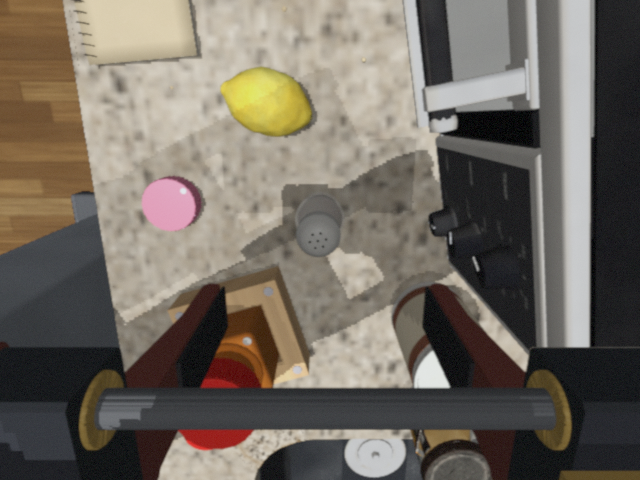

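The wrist view shows the shaker upright and free at (318,228). The lemon, pink lid and tin have not been moved. Next I back off to view the bare lid.

step_arm --deltas '[[[-0.73,-0.32,-0.1],[0.006,-0.004,0.12],1],[[-0.73,-0.32,-0.1],[0.006,-0.004,0.12],1],[[-0.73,-0.32,-0.1],[0.006,-0.004,0.12],1],[[-0.73,-0.32,-0.1],[0.006,-0.004,0.12],1],[[-0.73,-0.32,-0.1],[0.006,-0.004,0.12],1],[[-0.73,-0.32,-0.1],[0.006,-0.004,0.12],1],[[-0.73,-0.32,-0.1],[0.006,-0.004,0.12],1],[[-0.73,-0.32,-0.1],[0.006,-0.004,0.12],1],[[-0.73,-0.32,-0.1],[0.006,-0.004,0.12],1]]'

```text
t: 8.08
ee_pos: [483.5, 99.0, 231.5]
orientation: [-2.407, -2.015, 0.017]
ft_force: [0.5, 0.4, -0.2]
width: 87.8
grasp_force: 0.0
```

Run:
```python
from h import *
st(); delta((503.4,196.3,200),-10)
im=snap('wrist','w3'); print(np.round(proj(im,(503.4,196.3,131))))
p=im['pixels'];u,v=np.round(proj(im,(503.4,196.3,125))).astype(int)
hsv=cv2.cvtColor(p,cv2.COLOR_RGB2HSV)
m=(((hsv[...,0]<6)|(hsv[...,0]>172))&(hsv[...,1]>150)).astype(np.uint8)
for c in cv2.findContours(m,cv2.RETR_EXTERNAL,cv2.CHAIN_APPROX_NONE)[0]:
    if cv2.contourArea(c)>800:
        (a,b),r=cv2.minEnclosingCircle(c); print('red',a,b,r,onz(im,a,b,131).round(1))
w=((hsv[...,1]<70)&(hsv[...,2]>150)).astype(np.uint8)
k,l,s,c=cv2.connectedComponentsWithStats(w)
for i in range(1,k):
    if 5<s[i,4]<150 and np.hypot(*(c[i]-[u,v]))<110: print('white',c[i].round(1),s[i,4],onz(im,*c[i],131).round(1),onz(im,*c[i],82).round(1),onz(im,*c[i],36).round(1))
x0,y0=max(u-100,0),max(v-75,0)
cv2.imwrite('pics/w3c.png',cv2.resize(cv2.cvtColor(p[y0:y0+150,x0:x0+200],cv2.COLOR_RGB2BGR),None,fx=3,fy=3)); print(x0,y0)
```

```text
t 8.08 p [483.5  99.  231.5] yawY -10.1 tilt 0.66 q6 0.36 F [ 0.5  0.4 -0.2] M [-0.1  -0.08 -0.01] w 87.8 g 0.0
shift [0.332 0.009 0.103] turn [-0.006  0.005 -0.001]
[331.  85.]
red 301.89666748046875 228.66896057128906 23.755922317504883 [468.2 109.8 131. ]
red 330.14349365234375 82.4824447631836 53.86911392211914 [503.  197.8 131. ]
white [267.   59.7] 6 [467.8 217.1 131. ] [462.  223.9  82. ] [456.5 230.3  36. ]
white [372.   77.4] 124 [528.5 196.2 131. ] [534.  199.1  82. ] [539.1 201.8  36. ]
white [308.1 161.7] 108 [480.8 153.3 131. ] [477.3 148.1  82. ] [474.1 143.3  36. ]
231 11
```

View pics/w3c.png

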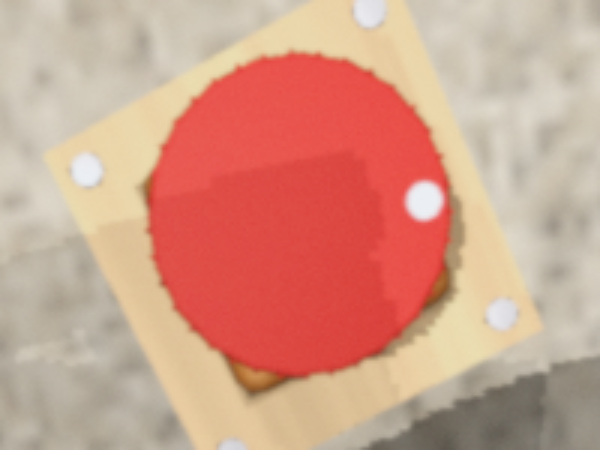

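The bare lid is centred at about (330,82), with its dot at (372,77). That puts the lid dot near -1° and the jar dot near 62°, so I turn about 65° counter-clockwise. First I move over the lid and descend.

step_arm --deltas '[[[0.11,0,0],[-0.006,0.005,0],1],[[0.22,0.01,0],[-0.006,0.005,0],1],[[0.33,0.01,0.05],[-0.006,0.005,0],1],[[0.33,0.01,0.1],[-0.006,0.005,0],1],[[0.33,0.01,0.1],[-0.006,0.005,0],1],[[0.33,0.01,0.1],[-0.006,0.005,0],1]]'

```text
t: 8.63
ee_pos: [502.6, 196.5, 200.2]
orientation: [-2.405, -2.02, 0.004]
ft_force: [0.3, -0.0, 0.1]
width: 87.7
grasp_force: 0.0
```

```bash
python3 -c "
from h import *
st(); delta((503.2,196.8,108),-10)"
```

```text
t 8.63 p [502.6 196.5 200.2] yawY -10.0 tilt 0.14 q6 0.52 F [ 0.3 -0.   0.1] M [ 0.   -0.09  0.01] w 87.7 g 0.0
shift [0.002 0.003 0.307] turn [-0.002  0.001  0.001]
```

step_arm --deltas '[[[0,0,0.1],[0,0,0],1],[[0,0,0.2],[0,0,0],1],[[0,0,0.27],[0,0,0],1],[[0,0,0.305],[0,0,0],1],[[0,0,0.305],[0,0,0],1],[[0,0,0.305],[0,0,0],0.6],[[0,0,0.305],[0,0,0],0.3],[[0,0,0.305],[0,0,0],-1],[[0,0,0.305],[0,0,0],-1],[[0,0,0.305],[0,0,0],-1],[[0,0,0.305],[0,0,0],-1],[[0,0,0.305],[0,0,0],-1],[[0,0,0.305],[0,0,0],-1],[[0,0,0.305],[0,0,0],-1]]'

```text
t: 9.8
ee_pos: [503.8, 195.9, 111.1]
orientation: [2.408, 2.017, 0.003]
ft_force: [-3.0, 0.2, 6.9]
width: 61.3
grasp_force: 30.0
```

```bash
python3 -c "
from h import *
st()"
```

```text
t 9.8 p [503.8 195.9 111.1] yawY -10.1 tilt 0.12 q6 0.52 F [-3.   0.2  6.9] M [0.06 0.3  0.  ] w 61.3 g 30.0
```

step_arm --deltas '[[[0,0,0],[0,0,-0.03],-1],[[0,0,0],[0,0,-0.06],-1],[[0,0,0],[0,0,-0.1],-1],[[0,0,0],[0,0,-0.14],-1],[[0,0,0],[0,0,-0.18],-1],[[0,0,0],[0,0,-0.22],-1],[[0,0,0],[0,0,-0.25],-1],[[0,0,0],[0,0,-0.25],-1]]'

```text
t: 10.47
ee_pos: [504.5, 196.1, 111.3]
orientation: [1.986, 2.433, 0.005]
ft_force: [-1.6, 0.9, 5.4]
width: 61.2
grasp_force: 30.0
```

```bash
cat > dot.py <<'E'
from h import *
import sys
st()
im=snap('side',sys.argv[1])
hsv=cv2.cvtColor(im['pixels'],cv2.COLOR_RGB2HSV)
w=((hsv[...,1]<90)&(hsv[...,2]>130)).astype(np.uint8)[195:260,262:325]
k,l,s,c=cv2.connectedComponentsWithStats(w)
for i in range(1,k):
    if s[i,4]<60:
        q=c[i]+[262,195]; p=onz(im,*q,132); print(q.round(1),s[i,4],p.round(1),np.hypot(p[0]-503.2,p[1]-196.5).round(1),np.degrees(np.arctan2(p[1]-196.5,p[0]-503.2)).round(1))
cv2.imwrite(f'pics/{sys.argv[1]}c.png',cv2.resize(cv2.cvtColor(im['pixels'][180:290,220:370],cv2.COLOR_RGB2BGR),None,fx=4,fy=4))
E
python3 dot.py s3
```

```text
t 10.47 p [504.5 196.1 111.3] yawY 11.5 tilt 0.2 q6 0.15 F [-1.6  0.9  5.4] M [ 0.17 -0.06  0.08] w 61.2 g 30.0
[301.5 195. ] 4 [543.2 278.9 132. ] 91.6 64.1
[302.1 209.3] 46 [533.4 231.2 132. ] 46.0 48.9
[280.1 214.3] 15 [486.9 225.5 132. ] 33.3 119.4
[302.5 217.5] 4 [528.2 204.9 132. ] 26.4 18.5
[314. 219.] 1 [549.3 194.8 132. ] 46.1 -2.2
[314. 222.] 1 [547.  185.6 132. ] 45.2 -14.0
[321. 257.] 3 [535.   83.5 132. ] 117.4 -74.3
```

View pics/s3c.png

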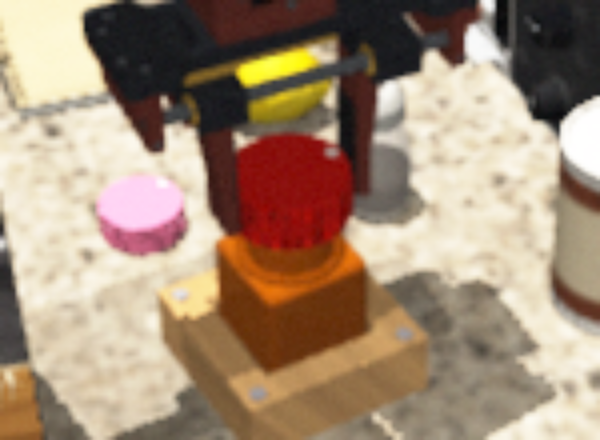

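The crop shows the lid dot at about (302,218), which is 18–20°. The lid is turning with the gripper, and the jar is still seated in the block. I keep turning.

step_arm --deltas '[[[0,0,0],[0,0,-0.04],-1],[[0,0,0],[0,0,-0.08],-1],[[0,0,0],[0,0,-0.12],-1],[[0,0,0],[0,0,-0.16],-1],[[0,0,0],[0,0,-0.2],-1],[[0,0,0],[0,0,-0.24],-1],[[0,0,0],[0,0,-0.28],-1],[[0,0,0],[0,0,-0.32],-1],[[0,0,0],[0,0,-0.36],-1],[[0,0,0],[0,0,-0.4],-1],[[0,0,0],[0,0,-0.4],-1],[[0,0,0],[0,0,-0.4],-1]]'

```text
t: 11.52
ee_pos: [505.0, 196.2, 111.8]
orientation: [1.181, 2.908, 0.005]
ft_force: [-1.7, -1.0, 10.3]
width: 61.5
grasp_force: 30.0
```

```bash
python3 dot.py s4
```

```text
t 11.52 p [505.  196.2 111.8] yawY 45.8 tilt 0.26 q6 -0.45 F [-1.7 -1.  10.3] M [ 0.05 -0.03  0.14] w 61.5 g 30.0
[297.5 214.5] 4 [520.7 216.6 132. ] 26.7 49.1
[316. 218.] 1 [553.9 196.9 132. ] 50.7 0.4
```

step_arm --deltas '[[[0,0,0],[0,0,-0.03],-1],[[0,0,0],[0,0,-0.06],-1],[[0,0,0],[0,0,-0.1],-1],[[0,0,0],[0,0,-0.14],-1],[[0,0,0],[0,0,-0.14],-1],[[0,0,0],[0,0,-0.14],-1]]'

```text
t: 12.07
ee_pos: [505.1, 196.2, 111.8]
orientation: [0.869, 3.015, 0.005]
ft_force: [-0.4, -0.0, 10.6]
width: 61.3
grasp_force: 30.0
```

```bash
python3 dot.py s5
```

```text
t 12.07 p [505.1 196.2 111.8] yawY 57.8 tilt 0.27 q6 -0.66 F [-0.4 -0.  10.6] M [ 0.05 -0.01  0.07] w 61.3 g 30.0
[264. 195.] 5 [467.  297.6 132. ] 107.4 109.7
```

View pics/s5c.png

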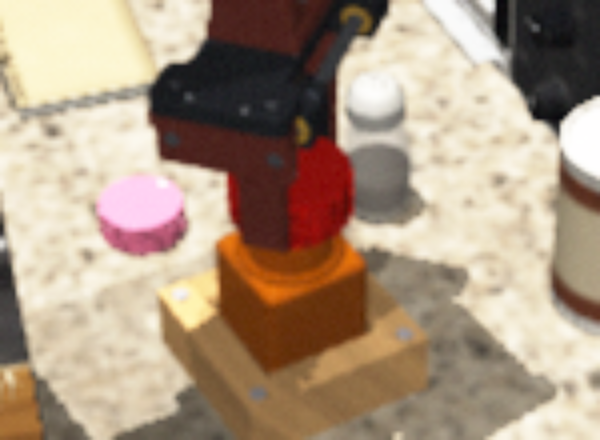

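The crop shows the shaker still upright and the jar still square in the block. The dot is hidden behind a finger, at about 61.5° by count. Now I ease straight up and watch the force.

step_arm --deltas '[[[0,0,-0.004],[0,0,0],-1],[[0,0,-0.008],[0,0,0],-1],[[0,0,-0.012],[0,0,0],-1],[[0,0,-0.012],[0,0,0],-1],[[0,0,-0.012],[0,0,0],-1]]'

```text
t: 12.53
ee_pos: [503.2, 195.5, 113.5]
orientation: [0.871, 3.018, 0.001]
ft_force: [-0.4, 0.1, -0.9]
width: 61.7
grasp_force: 30.0
```

step_arm --deltas '[[[0,0,-0.003],[0,0,0],-1],[[0,0,-0.006],[0,0,0],-1],[[0,0,-0.006],[0,0,0],-1],[[0,0,-0.006],[0,0,0],-1]]'

```text
t: 12.87
ee_pos: [503.5, 195.6, 115.4]
orientation: [0.871, 3.018, 0.001]
ft_force: [0.0, -1.0, -1.2]
width: 61.3
grasp_force: 30.0
```

```bash
python3 dot.py s6
```

```text
t 12.87 p [503.5 195.6 115.4] yawY 57.8 tilt 0.05 q6 -0.66 F [ 0.  -1.  -1.2] M [ 0.08 -0.14 -0.02] w 61.3 g 30.0
[310.9 223.1] 9 [540.3 183.7 132. ] 39.2 -19.1
```

The tool carries only about 1 N, the lid's weight, so the lid is free and the jar stays down. Now I lift to 20 mm above the mouth.

step_arm --deltas '[[[0,0,-0.01],[0,0,0],-1],[[0,0,-0.02],[0,0,0],-1],[[0,0,-0.035],[0,0,0],-1],[[0,0,-0.05],[0,0,0],-1],[[0,0,-0.065],[0,0,0],-1],[[0,0,-0.08],[0,0,0],-1],[[0,0,-0.09],[0,0,0],-1],[[0,0,-0.095],[0,0,0],-1],[[0,0,-0.095],[0,0,0],-1],[[0,0,-0.095],[0,0,0],-1],[[0,0,-0.095],[0,0,0],-1]]'

```text
t: 13.83
ee_pos: [503.4, 195.6, 143.8]
orientation: [0.871, 3.018, 0.001]
ft_force: [0.0, -1.1, -0.9]
width: 61.1
grasp_force: 30.0
```

```bash
python3 dot.py s7
```

```text
t 13.83 p [503.4 195.6 143.8] yawY 57.8 tilt 0.04 q6 -0.66 F [ 0.  -1.1 -0.9] M [ 0.02 -0.18  0.01] w 61.1 g 30.0
[314. 219.] 1 [549.3 194.8 132. ] 46.1 -2.2
[310.3 223.3] 9 [539.  183.3 132. ] 38.2 -20.3
```

View pics/s7c.png

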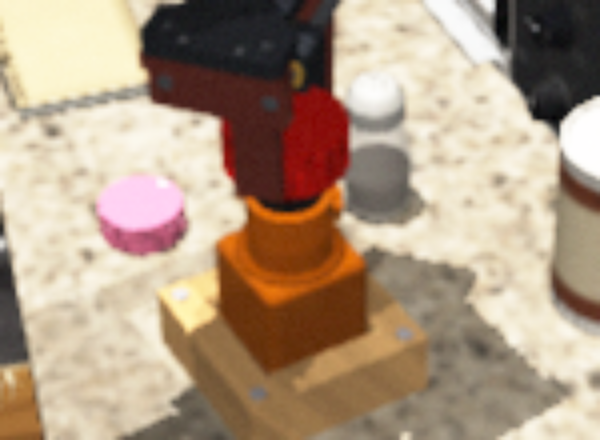

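Run:
```python
from h import *
im=dict(np.load('pics/s7.npz'))
d=-np.array(im['T'])[:2,2]; d/=np.linalg.norm(d); c=np.array([503.2,196.5])
for r,z in((31,105),(31,138),(31,132),(25,118)): p=proj(im,(*(c+31*d if r==31 else c+r*d),z)); print(r,z,np.round((np.array(p)-[220,180])*4))
```

```text
31 105 [283. 250.]
31 138 [281. 199.]
31 132 [282. 208.]
25 118 [283. 222.]
```

The lid's lower edge shows at crop row ~199, which corresponds to z = 138 mm, 20 mm above the mouth. The jar is seated and the shaker is standing, so I hand in.

```bash
python3 -c "
from workcell import *
print(close_job())"
```

```text
the job is handed in; nothing more can be done
None
```

The job is handed in: the shaker stands upright on the worktop about 14 cm from the jar's centre, and the unscrewed lid is held level about 20 mm above the mouth of the jar, which is still seated in its block.

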